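# Slide a mounted filter along the rail into the light-check corner

### The job

On the dark checking plate, push the green filter flat across the plate until it lies against the long aluminium rail, then slide it along that rail, keeping it against the rail, until it is fully home in the corner pocket over the white light window, touching both the rail and the end stop. Only push it with a fingertip or the outside of the fingers: never lift or tip it, and do not press hard on it. Leave the amber filter and everything else where they are, and finish clear of everything.

Things in the scene. Friction and masses are not known exactly. Their poses are not given: they have to be found in the camera images.
- plate: Dark flat checking plate fixed to the table, 180 mm (its x) by 270 mm (its y), 10 mm thick. Origin on its underside, at table height; z up. In its own frame the flat top (z = 10 mm) spans x -100 to +80 mm and y -140 to +130 mm. Rail along its +x side, end stop across its +y end, corner pocket where they meet. Position and yaw vary from run to run.
- rail_face (a point): Point half-way along the straight aluminium rail, on the top edge of its inner face: plate frame x = +60, y = -5, z = +24 mm. The rail runs along the plate's y over the whole 270 mm, is 12 mm wide and 14 mm high above the plate's top.
- stop_face (a point): Middle of the top edge of the end stop's inner face, plate frame x = +35, y = +115, z = +24 mm. The aluminium stop runs along the plate's x from the rail to x = -3 mm, 12 mm thick, 14 mm high above the plate's top.
- lip_nose (a point): Top of the round nose (10 mm diameter) of the red keeper lip that stands opposite the rail, plate frame x = +2, y = +96, z = +24 mm. The lip is 10 mm wide, reaches from y = +91 mm to the end stop, inner face at x = +7 mm: the pocket between it and the rail is 53 mm wide and 24 mm deep.
- home (a point): Point in the corner pocket, above the white light window (39 mm across, flush), where the centre of the green filter lies when it touches both the rail and the end stop: plate frame x = +35, y = +90, z = +18 mm. Axes as the plate's.
- green_filter_center (a point): Centre, half-way up (8 mm above the plate's top), of the green filter to be moved: a round disc, aluminium rim, bright green glass face, 50 mm diameter, 16 mm thick, about 65 g, lying loose on the plate away from the rail. A push under 2 N slides it. Its rim grips: pushed slantwise into the rail it wedges and stops; pushed from straight behind it slides along the rail.
- amber_filter_center (a point): Centre, half-way up, of the amber (orange) filter, the same size, also loose on the plate; it must stay where it is. Which of the two starts nearer to the pocket varies. Both start away from the rail (plate x -65 to -45 mm), at least 70 mm apart.
- oil_bottle: Loose small brown oil bottle, 28 mm diameter, 62 mm tall, standing beyond the end stop. Leave alone. Origin under its base.
- objective: Loose microscope objective, 34 mm diameter, 52 mm tall, standing on the table behind the rail. Leave alone. Origin under its base.
- mouse: Loose black computer mouse, 100 x 58 x 30 mm, left of the plate. Leave alone. Origin on its underside.
- slide_box: Loose white and blue slide box, 85 x 60 x 26 mm, right of the plate. Leave alone. Origin on its underside.
- wipe_jar: Loose white jar with a blue lid, 64 mm diameter, 85 mm tall, right of the plate. Leave alone. Origin under its base.
Things that resemble listed ones, but are neither listed nor needed, are in the scene too. What is shaped like the part that bears green_filter_center but pink is not meant.

How it is judged (in metres and radians):
On the way:
1. the green filter lies against the rail (gap under 4 mm) while still at least 50 mm short of the corner (x of green_filter_center in the frame of plate above 0.031 m and y of green_filter_center in the frame of plate below 0.04 m and z of green_filter_center in the frame of plate below 0.022 m), for 0.1 s.
At the end, for the whole second after the job is handed in: The green filter lies flat and at rest in the corner pocket, within 3 mm of the rail and within 3 mm of the end stop; the amber filter is within 10 mm, and the other loose things within 15 mm, of where they began (x of green_filter_center in the frame of plate between 0.032 and 0.038 m and y of green_filter_center in the frame of plate between 0.087 and 0.093 m and z of green_filter_center in the frame of plate below 0.022 m and angle between green_filter_center's own z axis and vertical below 0.1 rad and linear speed of green_filter below 0.01 m/s and distance of amber_filter_center from where it was at the start of the episode below 0.01 m and distance of each of oil_bottle, objective, mouse, slide_box, wipe_jar from where it was at the start of the episode below 0.015 m); the robot touches nothing.
It fails at once if the green filter is lifted (more than 6 mm) or tipped (more than 0.25 rad) (z of green_filter_center in the frame of plate above 0.024 m or angle between green_filter_center's own z axis and vertical above 0.25 rad).
It fails at once if the green filter leaves the rail (gap over 12 mm) on the last stretch to the pocket, between 55 and 25 mm short of home (x of green_filter_center in the frame of plate below 0.023 m and y of green_filter_center in the frame of plate between 0.035 and 0.065 m).
It fails at once if the green filter is pressed or squeezed with more than 45 N (contact force between the fingers and green_filter above 45 N).
It fails at once if the amber filter is moved more than 10 mm, lifted or tipped (distance of amber_filter_center from where it was at the start of the episode above 0.01 m or angle between amber_filter_center's own z axis and vertical above 0.25 rad).
It fails at once if another loose thing is moved more than 15 mm or tipped over (distance of any of oil_bottle, objective, mouse, slide_box, wipe_jar from where it was at the start of the episode above 0.015 m or angle between any of oil_bottle, objective, mouse, slide_box, wipe_jar's own z axis and vertical above 0.4 rad).
It also fails if it takes over 46 s, if anything falls off the work surface, if the arm or the gripper's body presses on something with over 40 N, if the wrist force passes 120 N, or if a joint passes its speed limit or range.

### The arm

A 6-joint arm with a two-finger parallel gripper is mounted at the origin on the work surface. World frame = base frame: x ahead of the robot, y to its left, z up, the work surface at z = 0. Lengths are in mm, angles in rad, forces in N, time in s.
With the tool pointing down it reaches from about 275 to 825 mm from the base axis. Payload 4.9 kg.
Tool frame: the origin (TCP) lies midway between the tips of the shut fingers; the grasp point (between the pads) lies 19 mm behind it; z points along the fingers, y is the direction in which the jaws open and shut (so a half turn about z gives the same grasp; the last joint's range is limited). The gripper opens to 85 mm and grips with 20 to 120 N. Pads are 22 mm wide; open, the fingers measure 114 mm over their backs; the gripper's body (76 mm by 85 mm) begins 54 mm behind the grasp point. The pads swing forward as they close: fully open they stand 13 mm farther back than shut.
Start: joints at [0.968, 0.326, -0.193, 1.052, 0, 1.437], TCP at [248.496, 490.681, 231.281] pointing down, gripper open.
Joint ranges: [-2.65, 2.65], [-0.97, 1.79], [-1.3, 1.35], [-1.93, 2.1], [-1.47, 1.37], [-3.14, 3.14]. Speed limits (rad/s): [2.57, 2.57, 3.14, 3.14, 3.14, 3.14].

### API

Orientations are given as a unit quaternion [x, y, z, w].
In Python, from workcell import ctrl gives the robot as it stands.
- The arm moves only by the tool drive_tool, never from a script. Its arguments are lists of equal length, an entry for each row: "translation": the shift along the tool's x, y, z normalised to -1 to 1, where 1 is 20 mm, a list of three; "yaw": the turn about the tool's z normalised to -1 to 1, where 1 is 0.12 rad; "claw": the opening, from -1 (shut) to 1 (fully open), so that 0 is half open. A call has 1 to 20 rows; each row shifts and turns the commanded pose from where the row before left it, along the tool's axes as they then stand; what a row does not reach is not made up. A row lasts 1/12 s, in which the tool goes at most 41.7 mm and 7.16 degrees, less where a joint would pass 70% of its speed; a pose out of reach is approached as far as the arm can. A call with a number of a shift or a turn outside -1 to 1 is refused whole. A call with a gripper value outside its range is refused whole. The fingers move at their own pace and stop on an object; "squeeze" is the grip in N (left out, the last holds). Time passes only in rows, so rows that do not move let the fingers close. It gives the time, the measured TCP pose, the force and the opening at its end, in the units of the state.
- ctrl.observe(): the state, without advancing time (a new reading comes with each control period).
- ctrl.read_camera(name): name is "side" or "top" or "wrist"; returns a dict with "img" (420x560x3 uint8, red, green, blue), "fov_y" (degrees; the focal length in pixels is half the picture's height over the tangent of half this angle, whatever the lens; pixels are square), "cx", "cy" (the principal point, pixels), "rvec" (rotation vector, rad) and "tvec" (3), from world to camera coordinates, as OpenCV has them. Camera axes: x right, y down, z forward; pixel columns grow to the right and rows downward; lengths in mm; the calibration is good to about 2 mm. A picture is of the moment at which its call begins. There is no depth.
- ctrl.job_done(): hands the job in, once; it reports no verdict.
Trained networks look in the newest picture that a camera, given by its name, has taken for a name from the list of things; names that differ only in an ending like _2 or _b are one class to them, and where a whole thing is asked for, a point or a joint stands for the part that bears it (a point fixed in the world has none). Each returns a list of dicts, best first, with "score" (0 to 1); they miss things now and then, are a little off and sometimes report something else, mostly with a low value. They report only what shows in the picture. A call takes as long as a camera call. They do not tell look-alikes from the thing itself.
- ctrl.cut_out(query, camera): "region" (420x560 bool, what is visible of it) and "box" ([left, top, width, height] in pixels, round what is visible of it).
The state is a dict: "time": time; "q": joint angles; "dq": joint speeds; "tau": joint torques, N m; "position": TCP position; "tool_rot": TCP orientation; "contact_force": force on the tool from outside, world axes, zero at the start; "torque": the same for the moment, N m; "gripper_width": opening from 0.0 (shut) to 1.0 (fully open).
Only numpy, scipy, OpenCV 4.12 (cv2) and the standard library are available. Lean on these libraries where they do the work, as an engineer would, in place of code of your own. Each camera call takes 0.05 s, during which the arm holds its last target.

## Working session

There is one attempt and no reset: what is moved stays moved. The work goes in short steps, Python scripts to look and compute and a tool call to move; the robot and the scene stay as the last step left them, time stands still between calls to the robot, and variables do not carry over. Pictures are saved under pics/ and viewed, and the job is handed in when it is done.

Besides the shell and the picture viewer there is one more tool, called after "Request:" by a JSON object that holds its "api" and its "payload". drive_tool: Moves the arm, as the interface text tells. Scaled input: -1 to 1 covers 20 mm each way for a shift and 0.12 rad each way for a turn. Its arguments: {"type":"object","properties":{"translation":{"type":"array"},"yaw":{"type":"array"},"claw":{"type":"array"},"squeeze":{"type":"number"}},"required":["translation","yaw","claw"]}

```bash
mkdir -p pics; ls
python3 - <<'E'
from workcell import ctrl
import cv2,numpy as np
print(ctrl.observe())
for n in ["side","top","wrist"]:
    r=ctrl.read_camera(n); cv2.imwrite(f"pics/a_{n}.png",r["img"][:,:,::-1])
    print(n,r["fov_y"],r["cx"],r["cy"],r["rvec"],r["tvec"])
    for q in ["green_filter_center","amber_filter_center","plate"]:
        for d in ctrl.cut_out(q,n)[:4]: print(q,round(d["score"],2),d["box"])
E
```

```text
pics
{'time': 0.0, 'q': array([ 9.67806442e-01,  3.26978493e-01, -1.93592845e-01,  1.05194769e+00,
       -1.29395697e-05,  1.43660785e+00]), 'dq': array([ 0.00115647,  0.00025166, -0.00027645, -0.00080348, -0.00023696,
        0.00035622]), 'tau': array([ 7.20838420e-05, -4.43392825e+01,  2.62439936e+01,  1.53778726e-02,
       -1.11792276e-04,  7.20260630e-06]), 'position': array([248.16231136, 490.1951531 , 230.47955362]), 'tool_rot': array([ 2.32260029e-01,  9.72653349e-01, -8.05832471e-04, -3.04309928e-04]), 'contact_force': array([-0.11971674, -0.35296982,  0.64586923]), 'torque': array([0.01458566, 0.0691453 , 0.06200052]), 'gripper_width': 1.0004198814698653}
side 52.40721597511452 281.904878508993 206.68526219214496 [ 2.38968941 -0.16215379  0.08497587] [-557.11118313   95.74020402 1078.2679866 ]
green_filter_center 0.88 [267.2, 237.6, 17.7, 16.2]
green_filter_center 0.81 [213.3, 240.0, 19.2, 18.7]
green_filter_center 0.66 [208.3, 278.8, 24.1, 26.9]
amber_filter_center 0.78 [258.9, 264.0, 23.1, 20.2]
amber_filter_center 0.27 [233.1, 106.1, 32.2, 15.7]
plate 0.84 [253.4, 202.7, 77.9, 91.2]
top 54.14119561129799 280.55798572490403 211.2897124548397 [ 2.21302293 -2.15075658  0.06599273] [ -14.1738285   555.29041174 1128.72513207]
green_filter_center 0.69 [296.0, 255.0, 20.8, 15.8]
green_filter_center 0.59 [340.8, 264.0, 18.6, 14.5]
green_filter_center 0.57 [302.3, 204.5, 15.3, 22.3]
amber_filter_center 0.73 [334.0, 219.6, 13.6, 19.1]
plate 0.69 [260.2, 158.9, 103.8, 80.6]
wrist 68.07249316662036 276.1299149016371 209.8695748726267 [-2.46830591 -1.51707686 -0.21296247] [-550.78879165  -34.48818025  378.58644295]
```

View pics/a_side.png

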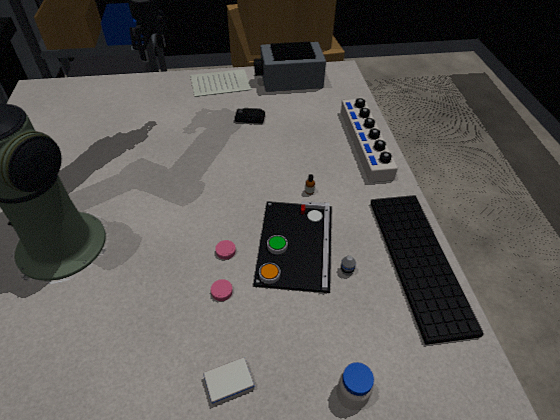

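View pics/a_top.png

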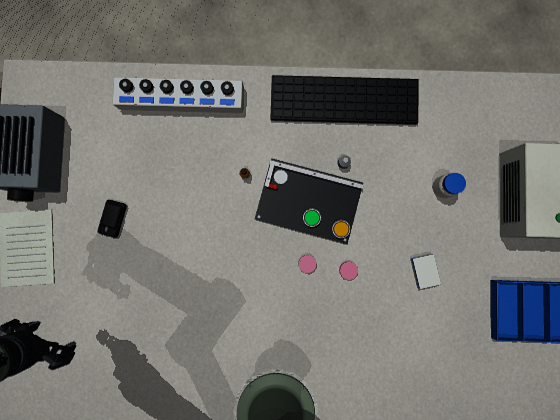

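View pics/a_wrist.png

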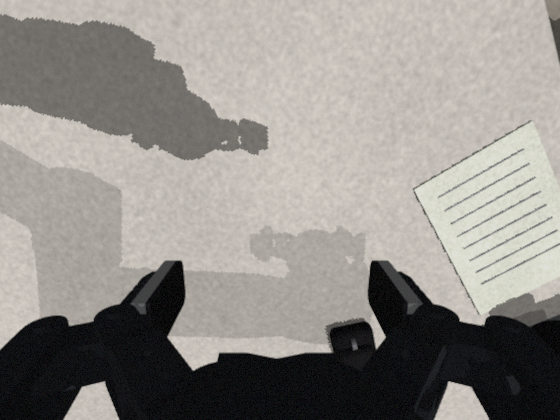

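The green thing at side (277,243) / top (312,217) lies on the plate. The pink discs at side (225,249),(221,290) are look-alikes on the table, and amber is at top (341,229). I'll enlarge the plate to confirm this and to measure.

Run:
```python
import cv2
a=cv2.imread("pics/a_side.png")[190:300,240:370]; b=cv2.imread("pics/a_top.png")[145:255,240:375]
cv2.imwrite("pics/b_side.png",cv2.resize(a,None,fx=6,fy=5.4545*1.1,interpolation=cv2.INTER_CUBIC)[:600] if 0 else cv2.resize(a,None,fx=5,fy=5,interpolation=cv2.INTER_CUBIC))
cv2.imwrite("pics/b_top.png",cv2.resize(b,None,fx=5,fy=5,interpolation=cv2.INTER_CUBIC))
```

```text
(no output)
```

View pics/b_side.png

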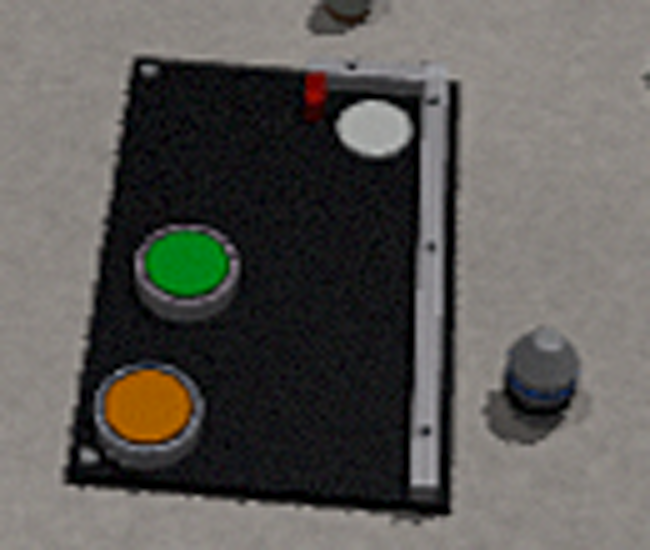

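View pics/b_top.png

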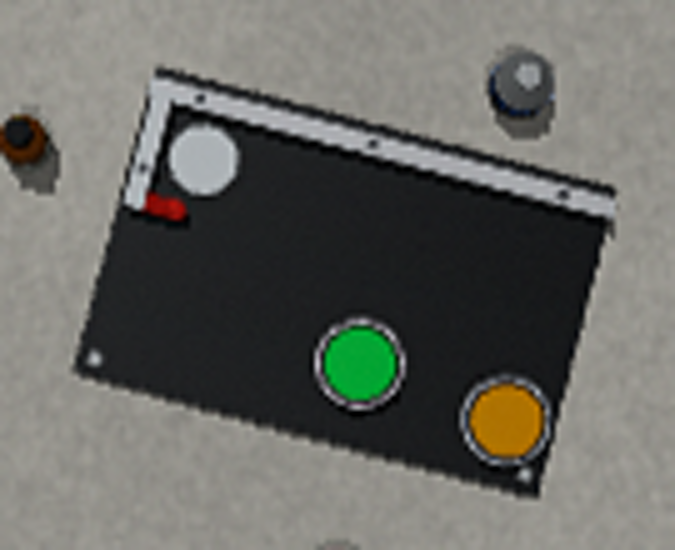

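```bash
cat > h.py <<'E'
import numpy as np,cv2
from scipy.optimize import least_squares
def K(r):
    f=210/np.tan(np.radians(r["fov_y"])/2); return np.array([[f,0,r["cx"]],[0,f,r["cy"]],[0,0,1.]])
def proj(r,P): return cv2.projectPoints(np.asarray(P,float).reshape(-1,1,3),np.asarray(r["rvec"],float),np.asarray(r["tvec"],float),K(r),None)[0].reshape(-1,2)
def back(r,uv,z):
    R=cv2.Rodrigues(np.asarray(r["rvec"],float))[0]; t=np.asarray(r["tvec"],float)
    c=-R.T@t; d=R.T@np.linalg.inv(K(r))@np.array([uv[0],uv[1],1.]); return c+d*(z-c[2])/d[2]
def p2w(p,P):
    P=np.asarray(P,float).reshape(-1,3); c,s=np.cos(p[2]),np.sin(p[2])
    return np.c_[p[0]+c*P[:,0]-s*P[:,1],p[1]+s*P[:,0]+c*P[:,1],P[:,2]]
def w2p(p,w):
    d=np.asarray(w)[:2]-p[:2]; c,s=np.cos(p[2]),np.sin(p[2]); return np.array([c*d[0]+s*d[1],-s*d[0]+c*d[1]])
def blob(img,kind,roi=None):
    h=cv2.cvtColor(img,cv2.COLOR_RGB2HSV).astype(int);H,S,V=h[...,0],h[...,1],h[...,2]
    m={"green":(abs(H-62)<14)&(S>150)&(V>60),"amber":(abs(H-18)<8)&(S>150)&(V>90)}[kind]
    if roi: 
        mm=np.zeros_like(m);mm[roi[1]:roi[3],roi[0]:roi[2]]=1;m=m&mm
    n,l,st,c=cv2.connectedComponentsWithStats(m.astype(np.uint8))
    i=1+np.argmax(st[1:,4]); return c[i],st[i]
E
python3 - <<'E'
from h import *
from workcell import ctrl
R={n:ctrl.read_camera(n) for n in["side","top"]}
off={"side":(240,190),"top":(240,145)}
C={"top":[((-100,130,10),(77,372)),((-100,-140,10),(540,495)),((2,91,23),(186,211)),((35,90,10),(204,160)),((60,-140,24),(606,219)),((72,127,24),(153,78))],
"side":[((-100,130,10),(136,58)),((-100,-140,10),(68,480)),((80,-140,10),(447,512)),((35,90,10),(374,129)),((60,-140,24),(410,487)),((60,115,24),(424,80))]}
def res(p,names):
    o=[]
    for n in names:
        P=p2w(p,[a for a,_ in C[n]]); uv=np.array([((u+.5)/5-.5+off[n][0],(v+.5)/5-.5+off[n][1]) for _,(u,v) in C[n]])
        o.append((proj(R[n],P)-uv))
    return np.concatenate(o).ravel()
for ns in (["top"],["side"],["top","side"]):
    s=min((least_squares(res,[500,0,y],args=(ns,),loss="soft_l1") for y in(0,1.5,3,-1.5)),key=lambda s:s.cost)
    print(ns,s.x.round(3)); print(res(s.x,ns).reshape(-1,2).round(1).tolist())
    for n in ns:
        for k in("green","amber"):
            c,st=blob(R[n]["img"],k,(off[n][0],off[n][1],off[n][0]+130,off[n][1]+110)); w=back(R[n],c,26); print(n,k,c.round(1),st,w.round(1),w2p(s.x,w).round(1))
E
```

```text
['top'] [ 5.99882e+02 -7.38890e+01 -2.27000e-01]
[[-0.8, 0.2], [-0.2, -0.0], [-0.1, 0.4], [-0.3, 0.1], [1.3, -0.5], [0.4, -0.2]]
top green [311.5 217.1] [305 210  14  15 169] [541.3 -84.6  26. ] [-54.7 -23.6]
top amber [340.9 228.6] [334 222  15  14 163] [ 511.7 -166.6   26. ] [ -65.  -110.2]
['side'] [ 5.96676e+02 -7.43080e+01 -2.34000e-01]
[[-0.6, 0.0], [-0.6, -1.0], [0.9, -0.6], [0.1, 0.5], [0.1, 0.4], [0.1, 0.7]]
side green [277.  242.2] [269 236  17  13 170] [538.2 -82.8  26. ] [-54.9 -21.9]
side amber [269.1 270.7] [261 264  17  14 194] [ 508.4 -164.6   26. ] [ -64.9 -108.3]
['top', 'side'] [598.154 -73.993   6.051]
[[-0.9, 0.5], [-0.4, 0.8], [-0.0, 0.9], [-0.2, 0.6], [1.4, 0.4], [0.6, 0.2], [-0.2, -0.1], [0.1, -1.1], [1.6, -0.8], [0.5, 0.3], [0.8, 0.2], [0.5, 0.5]]
top green [311.5 217.1] [305 210  14  15 169] [541.3 -84.6  26. ] [-52.9 -23.4]
top amber [340.9 228.6] [334 222  15  14 163] [ 511.7 -166.6   26. ] [ -62.8 -110.1]
side green [277.  242.2] [269 236  17  13 170] [538.2 -82.8  26. ] [-56.3 -22.4]
side amber [269.1 270.7] [261 264  17  14 194] [ 508.4 -164.6   26. ] [ -66.4 -108.8]
```

Request:
{"api": "drive_tool", "payload": {"translation": [[0,0,0],[0,0,0],[0,0,0]], "yaw": [-1,-1,0], "claw": [-1,-1,-1], "squeeze": 20}}

```text
time: 0.95
position: [248.5, 490.7, 231.3]
tool_rot: [0.113, 0.994, 0.0, 0.0]
contact_force: [-0.2, 0.6, 0.4]
gripper_width: 0.603
```

```bash
cat >> h.py <<'E'
PL=np.array([598.0,-74.0,-0.231])
def tool(o):
    from scipy.spatial.transform import Rotation as Ro
    return Ro.from_quat(o["tool_rot"]).as_matrix()
def delta(o,px,py,z,PL=PL):
    w=p2w(PL,(px,py,z))[0]; return (tool(o).T@(w-o["position"]))/20
E
python3 - <<'E'
from h import *
from workcell import ctrl
o=ctrl.observe();T=tool(o);print(o["time"],o["position"],o["gripper_width"],T.round(3).tolist())
print("ang tool x",np.arctan2(T[1,0],T[0,0])-np.pi-PL[2], "delta",delta(o,-115,-23,150),w2p(PL,o["position"]))
E
```

```text
0.95 [248.50636357 490.67233409 231.3205871 ] 0.6031565337176042 [[-0.974, 0.225, 0.0], [0.225, 0.974, 0.0], [0.0, 0.0, -1.0]]
ang tool x 0.004074688396892651 delta [-17.62412739 -24.70507319   4.06459117] [-469.49270059  469.65652437]
```

Request:
{"api": "drive_tool", "payload": {"translation": [[-0.8,-1,0],[-0.8,-1,0],[-0.8,-1,0],[-0.8,-1,0],[-0.8,-1,0],[-0.8,-1,0],[-0.8,-1,0],[-0.8,-1,0],[-0.8,-1,0],[-0.8,-1,0],[-0.8,-1,0],[-0.8,-1,0],[-0.8,-1,0],[-0.8,-1,0],[-0.8,-1,0],[-0.8,-1,0],[-0.8,-1,0],[-0.8,-1,0],[-0.8,-1,0],[-0.8,-1,0]], "yaw": [0,0,0,0,0,0,0,0,0,0,0,0,0,0,0,0,0,0,0,0], "claw": [-1,-1,-1,-1,-1,-1,-1,-1,-1,-1,-1,-1,-1,-1,-1,-1,-1,-1,-1,-1]}}

```text
time: 2.62
position: [469.9, 27.3, 231.4]
tool_rot: [0.116, 0.993, 0.0, 0.0]
contact_force: [1.2, 0.5, 0.0]
gripper_width: 0.004
```

Request:
{"api": "drive_tool", "payload": {"translation": [[-0.3,-0.9,0],[-0.3,-0.9,0],[-0.3,-0.9,0.5],[-0.3,-0.9,0.5],[-0.3,-0.9,0.5],[0,0,0]], "yaw": [0,0,0,0,0,0], "claw": [-1,-1,-1,-1,-1,-1]}}

```text
time: 3.12
position: [477.8, -68.4, 199.7]
tool_rot: [0.117, 0.993, -0.0, -0.001]
contact_force: [-1.0, -0.6, 0.5]
gripper_width: -0.003
```

Run:
```python
from h import *
from workcell import ctrl
o=ctrl.observe();print(o["time"],o["position"],o["gripper_width"],"plate",w2p(PL,o["position"]))
r=ctrl.read_camera("wrist");cv2.imwrite("pics/c_wrist.png",r["img"][:,:,::-1])
for k,P in {"win":(35,90,10),"nose":(2,96,24),"rail":(60,-5,24),"c1":(-100,130,10),"c2":(-100,-140,10),"rend":(60,-140,24),"corner":(60,115,24)}.items(): print(k,proj(r,p2w(PL,P)).round())
```

```text
3.1167 [477.78292063 -68.38793655 199.72179272] -0.003376461342101294 plate [-118.30875294  -22.06083422]
win [[367. 311.]]
nose [[378. 293.]]
rail [[290. 336.]]
c1 [[413. 204.]]
c2 [[169. 205.]]
rend [[178. 337.]]
corner [[390. 336.]]
```

View pics/c_wrist.png

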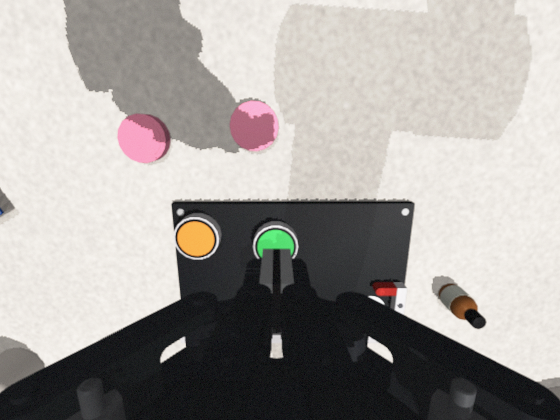

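Request:
{"api": "drive_tool", "payload": {"translation": [[0,0,1],[0,0,1],[0,0,1],[0,0,1],[0,0,1],[0,0,1],[0,0,1],[0,0,1],[0,0,1],[0,0,0.2],[0,0,0]], "yaw": [0,0,0,0,0,0,0,0,0,0,0], "claw": [-1,-1,-1,-1,-1,-1,-1,-1,-1,-1,-1]}}

```text
time: 4.08
position: [477.3, -64.9, 16.7]
tool_rot: [0.114, 0.993, 0.0, -0.001]
contact_force: [0.6, 0.4, 0.3]
gripper_width: -0.002
```

Run:
```python
from h import *
from workcell import ctrl
o=ctrl.observe();print(o["time"],o["position"],"plate",w2p(PL,o["position"]),o["contact_force"])
for n in("side","wrist"):
    r=ctrl.read_camera(n);im=r["img"][:,:,::-1]
    if n=="side": im=cv2.resize(im[190:300,220:370],None,fx=5,fy=5,interpolation=cv2.INTER_CUBIC)
    cv2.imwrite(f"pics/d_{n}.png",im)
```

```text
4.0833 [477.34363296 -64.89011905  16.65734599] plate [-119.5372013   -18.75650137] [0.56982173 0.39336578 0.3047661 ]
```

View pics/d_side.png

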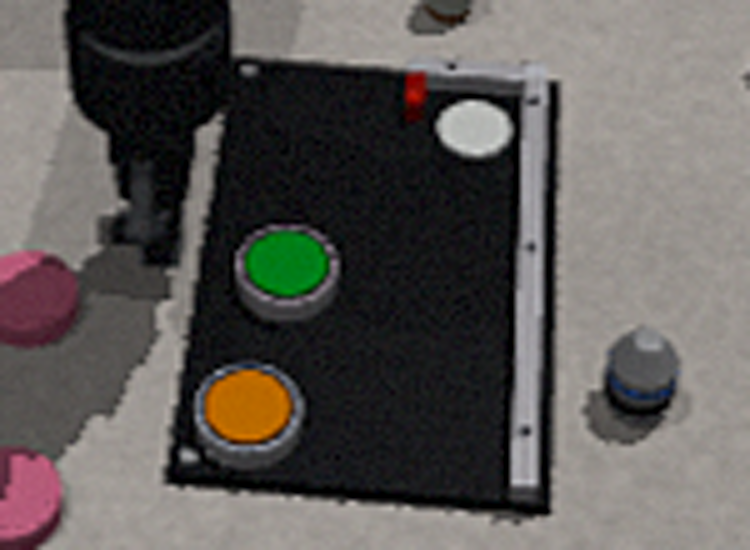

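View pics/d_wrist.png

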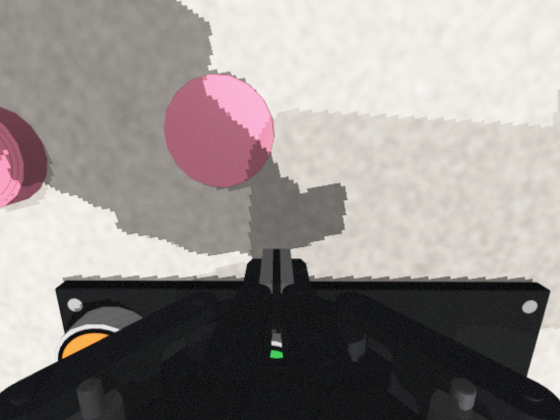

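Request:
{"api": "drive_tool", "payload": {"translation": [[0,-0.2,0],[-0.3,0,0],[-0.3,0,0],[-0.3,0,0],[-0.2,0,0],[-0.2,0,0],[-0.2,0,0],[-0.2,0,0],[-0.2,0,0],[-0.2,0,0],[-0.2,0,0],[-0.2,0,0],[-0.2,0,0],[-0.2,0,0],[0,0,0]], "yaw": [0,0,0,0,0,0,0,0,0,0,0,0,0,0,0], "claw": [-1,-1,-1,-1,-1,-1,-1,-1,-1,-1,-1,-1,-1,-1,-1]}}

```text
time: 5.43
position: [535.0, -83.3, 17.4]
tool_rot: [0.114, 0.993, -0.0, 0.001]
contact_force: [0.2, -0.4, -0.5]
gripper_width: -0.001
```

```bash
cat > look.py <<'E'
import sys
from h import *
from workcell import ctrl
tag=sys.argv[1]
o=ctrl.observe();T=tool(o);print(o["time"],o["position"].round(1),"tool in plate",w2p(PL,o["position"]).round(1),"F",o["contact_force"].round(1),"yaw err",round(np.arctan2(T[1,0],T[0,0])%(2*np.pi)-np.pi-PL[2],4))
ims=[]
for n,PP,off in(("side",(596.7,-74.3,-.234),(240,190)),("top",(599.9,-73.9,-.227),(240,145))):
    r=ctrl.read_camera(n);im=r["img"][:,:,::-1]
    for k in("green","amber"):
        try:
            c,st=blob(r["img"],k,(*off,off[0]+130,off[1]+110)); w=back(r,c,26);print(n,k,st[4],w2p(PP,w).round(1))
        except Exception as e: print(n,k,e)
    ims.append(cv2.resize(im[off[1]:off[1]+110,off[0]:off[0]+130],None,fx=3,fy=3,interpolation=cv2.INTER_CUBIC))
cv2.imwrite(f"pics/{tag}.png",np.hstack(ims))
E
python3 look.py e1
```

```text
5.4333 [535.  -83.3  17.4] tool in plate [-59.2 -23.5] F [ 0.2 -0.4 -0.5] yaw err 0.0022
side green 167 [-21.9 -21.5]
side amber 185 [ -64.  -108.4]
top green attempt to get argmax of an empty sequence
top amber attempt to get argmax of an empty sequence
```

View pics/e1.png

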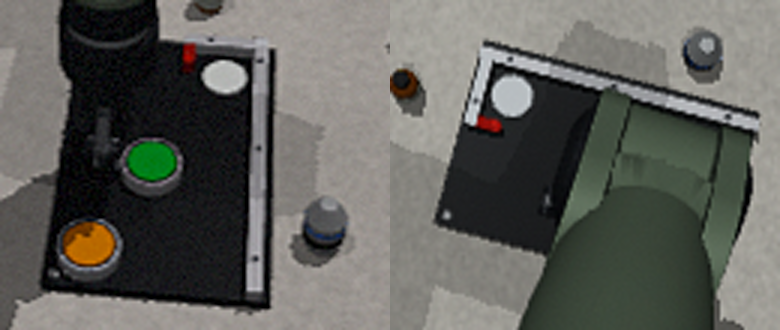

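Request:
{"api": "drive_tool", "payload": {"translation": [[-0.2,0,0],[-0.2,0,0],[-0.2,0,0],[-0.2,0,0],[-0.2,0,0],[-0.2,0,0],[-0.2,0,0],[-0.2,0,0],[-0.2,0,0],[-0.2,0,0],[-0.2,0,0],[-0.2,0,0],[-0.1,0,0],[0,0,0]], "yaw": [0,0,0,0,0,0,0,0,0,0,0,0,0,0], "claw": [-1,-1,-1,-1,-1,-1,-1,-1,-1,-1,-1,-1,-1,-1]}}

```text
time: 6.7
position: [583.3, -94.6, 17.3]
tool_rot: [0.114, 0.993, -0.0, 0.0]
contact_force: [0.2, 0.3, 0.2]
gripper_width: -0.005
```

```bash
python3 look.py e2
```

```text
6.7 [583.3 -94.6  17.3] tool in plate [ -9.6 -23.4] F [0.2 0.3 0.2] yaw err 0.0022
side green 170 [ 27.7 -21.4]
side amber 176 [ -65.1 -108.5]
top green attempt to get argmax of an empty sequence
top amber attempt to get argmax of an empty sequence
```

View pics/e2.png

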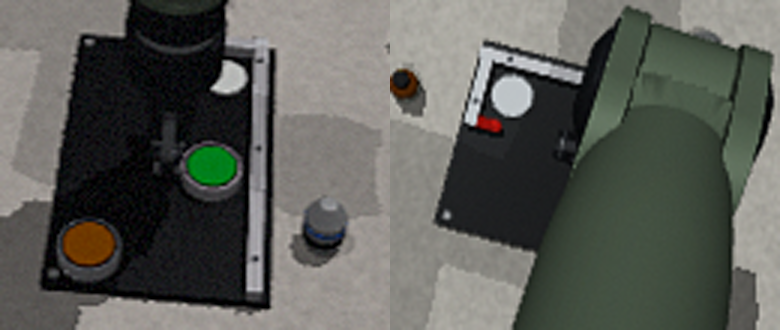

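Request:
{"api": "drive_tool", "payload": {"translation": [[-0.1,0,0],[-0.1,0,0],[-0.05,0,0],[0,0,0]], "yaw": [0,0,0,0], "claw": [-1,-1,-1,-1]}}

```text
time: 7.13
position: [587.7, -95.5, 17.3]
tool_rot: [0.114, 0.993, -0.0, 0.0]
contact_force: [-0.3, 0.2, -0.2]
gripper_width: -0.003
```

Request:
{"api": "drive_tool", "payload": {"translation": [[-0.05,0,0],[-0.05,0,0],[0,0,0]], "yaw": [0,0,0], "claw": [-1,-1,-1]}}

```text
time: 7.38
position: [589.4, -95.9, 17.3]
tool_rot: [0.114, 0.993, 0.0, 0.0]
contact_force: [-1.0, -0.2, 0.0]
gripper_width: 0.001
```

Request:
{"api": "drive_tool", "payload": {"translation": [[-0.05,0,0],[0,0,0]], "yaw": [0,0], "claw": [-1,-1]}}

```text
time: 7.55
position: [590.4, -96.2, 17.3]
tool_rot: [0.114, 0.993, 0.0, 0.0]
contact_force: [-0.4, 0.2, -0.9]
gripper_width: 0.004
```

Request:
{"api": "drive_tool", "payload": {"translation": [[-0.05,0,0],[0,0,0]], "yaw": [0,0], "claw": [-1,-1]}}

```text
time: 7.72
position: [590.7, -96.2, 17.2]
tool_rot: [0.114, 0.993, 0.0, -0.001]
contact_force: [-2.0, -0.3, 2.0]
gripper_width: 0.003
```

Request:
{"api": "drive_tool", "payload": {"translation": [[-0.05,0,0],[0,0,0]], "yaw": [0,0], "claw": [-1,-1]}}

```text
time: 7.88
position: [590.8, -96.2, 17.1]
tool_rot: [0.114, 0.993, 0.0, -0.001]
contact_force: [-5.2, 1.2, 3.8]
gripper_width: 0.002
```

```bash
python3 look.py e3
```

```text
7.8833 [590.8 -96.2  17.1] tool in plate [ -1.9 -23.3] F [-5.2  1.2  3.8] yaw err 0.0022
side green 170 [ 34.8 -21.4]
side amber 178 [ -65.2 -108.6]
top green attempt to get argmax of an empty sequence
top amber attempt to get argmax of an empty sequence
```

View pics/e3.png

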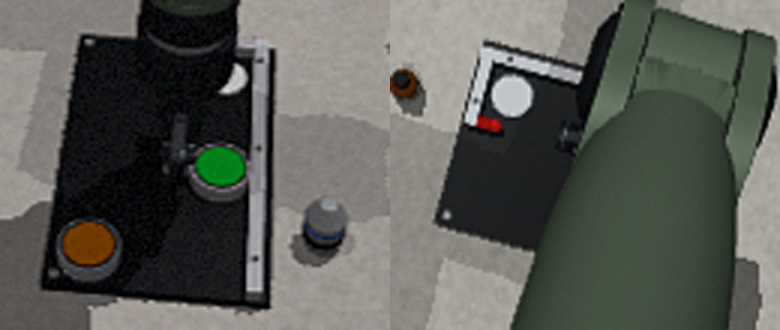

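Request:
{"api": "drive_tool", "payload": {"translation": [[0.3,0,0],[0.7,0,0],[0.4,0,-1],[0,0,-1],[0,-0.5,-0.5],[-0.8,-0.8,0],[-0.8,-0.8,0],[-0.8,-0.8,0],[-0.8,0,0],[0,0,0]], "yaw": [0,0,0,0,0,0,0,0,0,0], "claw": [-1,-1,-1,-1,-1,-1,-1,-1,-1,-1]}}

```text
time: 8.82
position: [617.5, -164.4, 67.8]
tool_rot: [0.115, 0.993, -0.001, 0.003]
contact_force: [0.2, 0.3, 0.6]
gripper_width: -0.001
```

```bash
python3 look.py e4; python3 -c "
from h import *
from workcell import ctrl
print(delta(ctrl.observe(),34,-80,16.5))"
```

```text
8.8167 [ 617.5 -164.4   67.8] tool in plate [ 39.7 -83.5] F [0.2 0.3 0.6] yaw err 0.0002
side green 62 [ 23.6 -22.9]
side amber 193 [ -64.9 -108. ]
top green 158 [ 34.2 -23.4]
top amber attempt to get argmax of an empty sequence
[0.09835142 0.09855729 2.52272351]
```

View pics/e4.png

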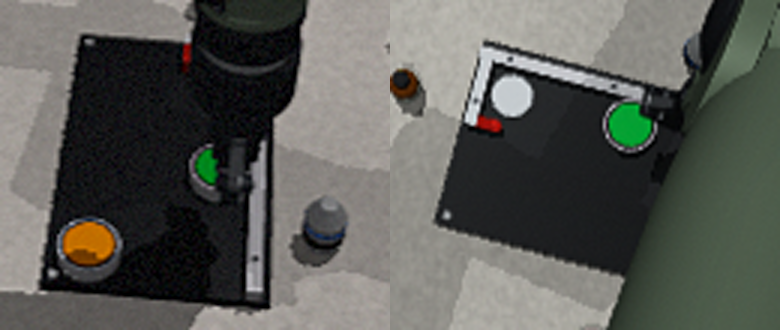

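Request:
{"api": "drive_tool", "payload": {"translation": [[0,0,0.5],[0,0,1],[0,0,0.8],[0,0,0.2],[0,0,0],[0,0,0]], "yaw": [0,0,0,0,0,0], "claw": [-1,-1,-1,-1,-1,-1]}}

```text
time: 9.42
position: [613.7, -160.8, 17.2]
tool_rot: [0.114, 0.993, 0.0, -0.0]
contact_force: [0.7, -0.2, 0.8]
gripper_width: 0.002
```

```bash
python3 look.py e5
```

```text
9.4167 [ 613.7 -160.8   17.2] tool in plate [ 35.2 -80.9] F [ 0.7 -0.2  0.8] yaw err 0.0027
side green 8 [ 16.4 -21.4]
side amber 190 [ -65.2 -107.9]
top green 124 [ 32.3 -20.5]
top amber 1 [ 17.2 201.1]
```

View pics/e5.png

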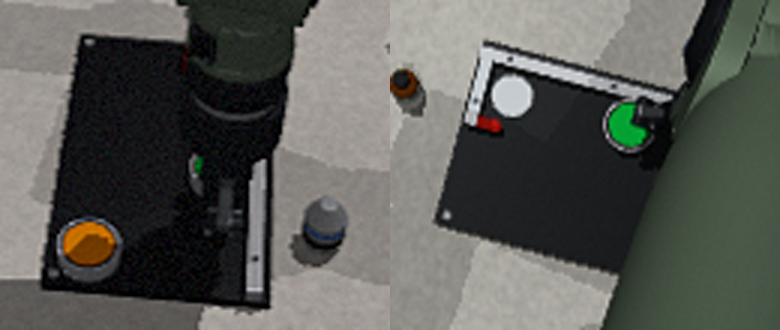

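Request:
{"api": "drive_tool", "payload": {"translation": [[0,0.2,0],[0,0.2,0],[0,0.2,0],[0,0.2,0],[0,0.2,0],[0,0.2,0],[0,0.2,0],[0,0.2,0],[0,0.2,0],[0,0.2,0],[0,0,0]], "yaw": [0,0,0,0,0,0,0,0,0,0,0], "claw": [-1,-1,-1,-1,-1,-1,-1,-1,-1,-1,-1]}}

```text
time: 10.43
position: [623.4, -121.4, 17.3]
tool_rot: [0.114, 0.994, 0.0, 0.0]
contact_force: [0.6, -0.2, -0.1]
gripper_width: -0.002
```

```bash
python3 look.py e6
```

```text
10.4333 [ 623.4 -121.4   17.3] tool in plate [ 35.6 -40.3] F [ 0.6 -0.2 -0.1] yaw err 0.0031
side green 7 [19.  2.]
side amber 179 [ -65.  -108.7]
top green 36 [26.5  5.3]
top amber attempt to get argmax of an empty sequence
```

View pics/e6.png

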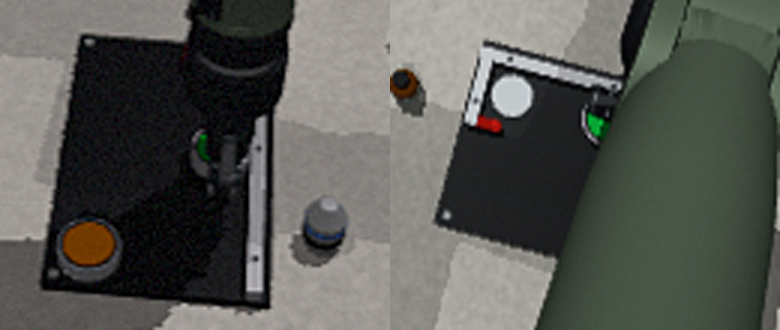

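```bash
cat > ov.py <<'E'
import sys
from h import *
from workcell import ctrl
tag=sys.argv[1]; pts=[tuple(map(float,a.split(","))) for a in sys.argv[2:]]
ims=[]
for n,PP,off in(("side",(596.7,-74.3,-.234),(270,190)),("top",(599.9,-73.9,-.227),(245,155))):
    r=ctrl.read_camera(n);im=r["img"][:,:,::-1]
    im=cv2.resize(im[off[1]:off[1]+80,off[0]:off[0]+65],None,fx=6,fy=6,interpolation=cv2.INTER_CUBIC);im=np.clip(im.astype(float)*1.8,0,255).astype(np.uint8)
    for (x,y) in pts:
        a=np.linspace(0,2*np.pi,60);P=np.c_[x+25*np.cos(a),y+25*np.sin(a),0*a+26]
        uv=((proj(r,p2w(PP,P))-off+.5)*6).astype(int)
        cv2.polylines(im,[uv.reshape(-1,1,2)],True,(255,0,255),1)
    ims.append(im)
cv2.imwrite(f"pics/{tag}.png",np.hstack(ims))
E
python3 ov.py f1 35,0 35,5
```

```text
(no output)
```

View pics/f1.png

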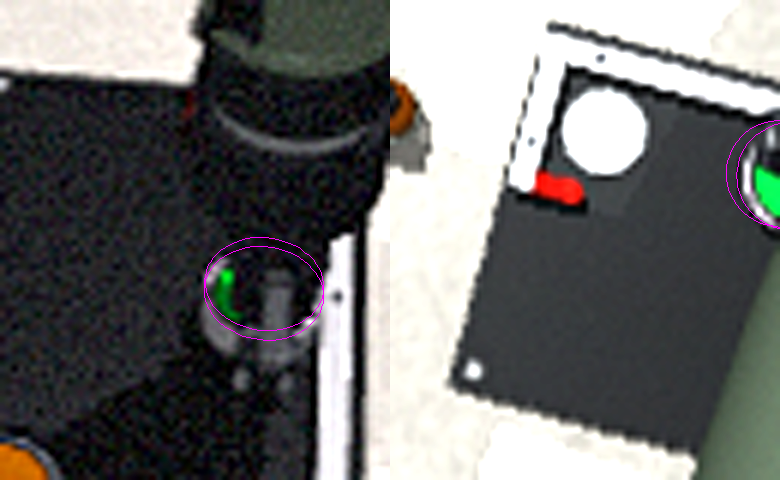

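Request:
{"api": "drive_tool", "payload": {"translation": [[0,0.2,0],[0,0.2,0],[0,0.2,0],[0,0.2,0],[0,0.2,0],[0,0.2,0],[0,0.2,0],[0,0.2,0],[0,0,0]], "yaw": [0,0,0,0,0,0,0,0,0], "claw": [-1,-1,-1,-1,-1,-1,-1,-1,-1]}}

```text
time: 11.38
position: [630.7, -90.1, 17.3]
tool_rot: [0.114, 0.994, 0.0, 0.0]
contact_force: [0.3, -0.2, 1.2]
gripper_width: -0.002
```

```bash
python3 look.py e7;python3 ov.py f2 35,29
```

```text
11.3833 [630.7 -90.1  17.3] tool in plate [35.5 -8.2] F [ 0.3 -0.2  1.2] yaw err 0.0032
side green 7 [18.5 39.3]
side amber 178 [ -65.2 -108.7]
top green 11 [29.4 45.4]
top amber attempt to get argmax of an empty sequence
```

View pics/f2.png

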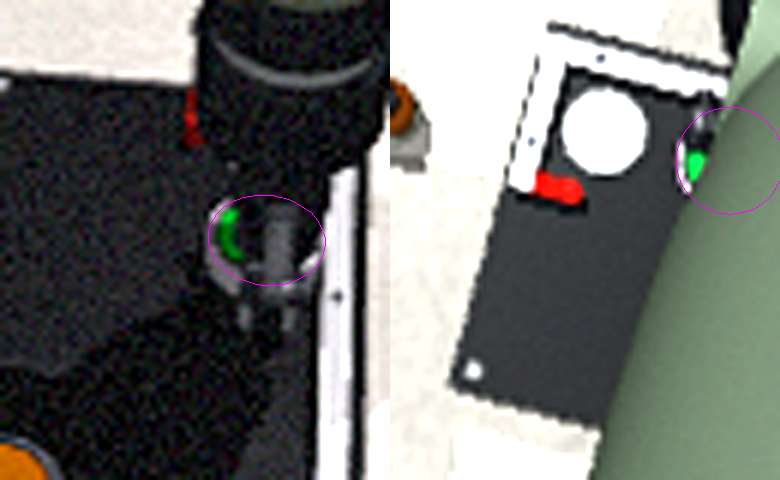

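Request:
{"api": "drive_tool", "payload": {"translation": [[0,0.2,0],[0,0.2,0],[0,0.2,0],[0,0.2,0],[0,0.2,0],[0,0.2,0],[0,0.2,0],[0,0.2,0],[0,0.2,0],[0,0.2,0],[0,0.2,0],[0,0.2,0],[0,0,0]], "yaw": [0,0,0,0,0,0,0,0,0,0,0,0,0], "claw": [-1,-1,-1,-1,-1,-1,-1,-1,-1,-1,-1,-1,-1]}}

```text
time: 12.67
position: [641.6, -43.4, 17.3]
tool_rot: [0.114, 0.994, 0.0, 0.0]
contact_force: [-0.6, 0.2, 1.1]
gripper_width: -0.002
```

```bash
python3 look.py e8;python3 ov.py f3 35,77
```

```text
12.6667 [641.6 -43.4  17.3] tool in plate [35.4 39.7] F [-0.6  0.2  1.1] yaw err 0.0031
side green 8 [18.4 81.4]
side amber 180 [ -64.9 -108.8]
top green attempt to get argmax of an empty sequence
top amber 162 [ -65.3 -110.9]
```

View pics/f3.png

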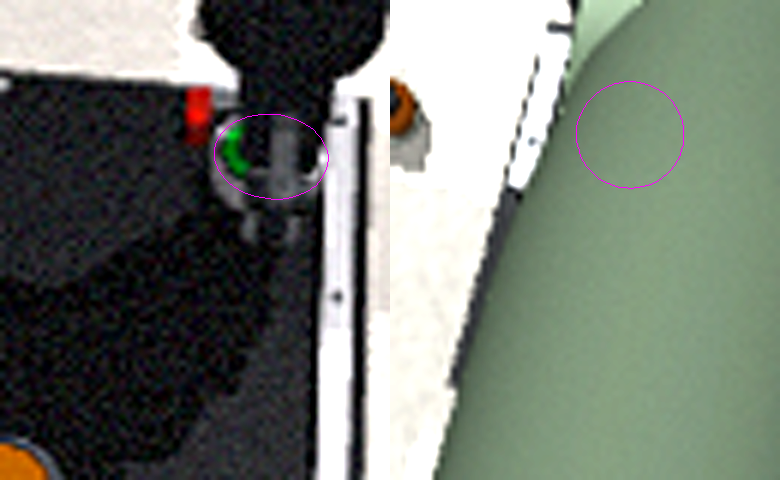

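Request:
{"api": "drive_tool", "payload": {"translation": [[0,0.1,0],[0,0.1,0],[0,0.1,0],[0,0.1,0],[0,0.1,0],[0,0,0]], "yaw": [0,0,0,0,0,0], "claw": [-1,-1,-1,-1,-1,-1]}}

```text
time: 13.37
position: [643.7, -34.1, 17.3]
tool_rot: [0.114, 0.993, 0.0, 0.0]
contact_force: [-0.2, 0.3, 0.1]
gripper_width: -0.001
```

Request:
{"api": "drive_tool", "payload": {"translation": [[0,0.05,0],[0,0.05,0],[0,0,0]], "yaw": [0,0,0], "claw": [-1,-1,-1]}}

```text
time: 13.62
position: [644.1, -32.5, 17.3]
tool_rot: [0.114, 0.993, 0.0, 0.0]
contact_force: [-1.0, -0.2, -0.3]
gripper_width: -0.001
```

Request:
{"api": "drive_tool", "payload": {"translation": [[0,0.05,0],[0,0,0]], "yaw": [0,0], "claw": [-1,-1]}}

```text
time: 13.78
position: [644.3, -31.6, 17.3]
tool_rot: [0.114, 0.993, 0.0, -0.0]
contact_force: [-0.7, 0.1, 0.5]
gripper_width: 0.001
```

```bash
python3 look.py e9;python3 ov.py f4 35,90
```

```text
13.7833 [644.3 -31.6  17.3] tool in plate [35.4 51.9] F [-0.7  0.1  0.5] yaw err 0.0023
side green 10 [18.9 93.9]
side amber 185 [ -64.7 -108.9]
top green attempt to get argmax of an empty sequence
top amber 163 [ -65.  -110.8]
```

View pics/f4.png

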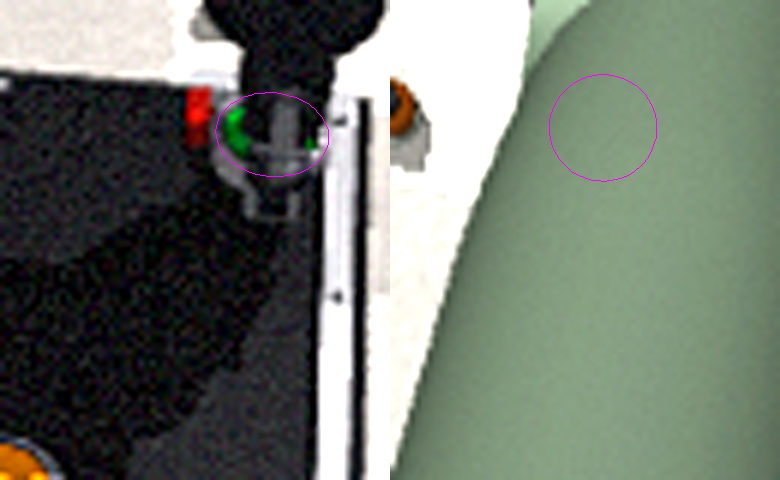

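Request:
{"api": "drive_tool", "payload": {"translation": [[0,0.05,0],[0,0,0]], "yaw": [0,0], "claw": [-1,-1]}}

```text
time: 14.15
position: [644.6, -30.6, 17.3]
tool_rot: [0.114, 0.993, -0.0, 0.0]
contact_force: [1.0, -1.2, -0.3]
gripper_width: -0.003
```

Request:
{"api": "drive_tool", "payload": {"translation": [[0,0.05,0],[0,0,0]], "yaw": [0,0], "claw": [-1,-1]}}

```text
time: 14.32
position: [644.7, -30.3, 17.3]
tool_rot: [0.114, 0.993, -0.001, -0.0]
contact_force: [-0.7, -2.3, 0.6]
gripper_width: 0.003
```

Request:
{"api": "drive_tool", "payload": {"translation": [[0,0.05,0],[0,0,0]], "yaw": [0,0], "claw": [-1,-1]}}

```text
time: 14.48
position: [644.8, -30.0, 17.3]
tool_rot: [0.115, 0.993, -0.001, -0.0]
contact_force: [-1.0, -5.1, 1.6]
gripper_width: 0.001
```

Request:
{"api": "drive_tool", "payload": {"translation": [[0,0.05,0],[0,0,0]], "yaw": [0,0], "claw": [-1,-1]}}

```text
time: 14.65
position: [644.9, -29.9, 17.3]
tool_rot: [0.115, 0.993, -0.002, -0.0]
contact_force: [-1.9, -6.5, 0.6]
gripper_width: -0.004
```

Request:
{"api": "drive_tool", "payload": {"translation": [[0,-0.3,0],[0,-0.8,0],[0,-0.9,0],[0,0,-0.7],[0,0,-1],[0,0,-1],[0,0,-1],[0,0,-1],[0,0,-1],[0,0,-1],[1,0,-1],[1,0,-1],[1,0,0],[1,0,0],[1,0,0],[1,0,0],[1,0,0],[1,0,0],[1,0,0],[0,0,0]], "yaw": [0,0,0,0,0,0,0,0,0,0,0,0,0,0,0,0,0,0,0,0], "claw": [-1,-1,-1,-1,-1,-1,-1,-1,-1,-1,-1,-1,-1,-1,-1,-1,-1,-1,-1,-1]}}

```text
time: 16.32
position: [457.0, -24.3, 191.0]
tool_rot: [0.114, 0.994, 0.001, -0.002]
contact_force: [0.1, -0.2, -1.1]
gripper_width: -0.001
```

```bash
python3 look.py g1;python3 ov.py g2 35,90
```

```text
16.3167 [457.  -24.3 191. ] tool in plate [-148.6   16.1] F [ 0.1 -0.2 -1.1] yaw err 0.003
side green 137 [33.9 93. ]
side amber 194 [ -64.9 -108.3]
top green 165 [35.6 89.9]
top amber 137 [ -63.7 -113.4]
```

View pics/g1.png

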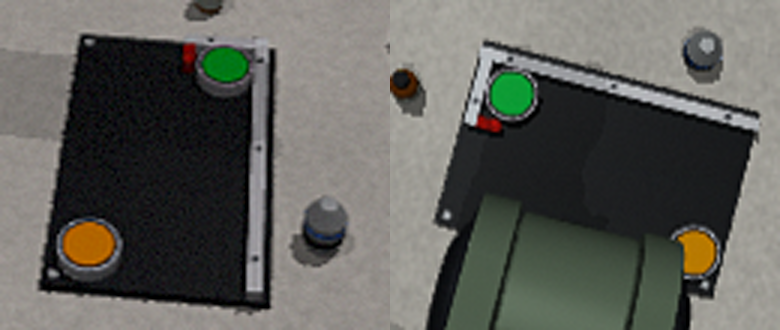

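View pics/g2.png

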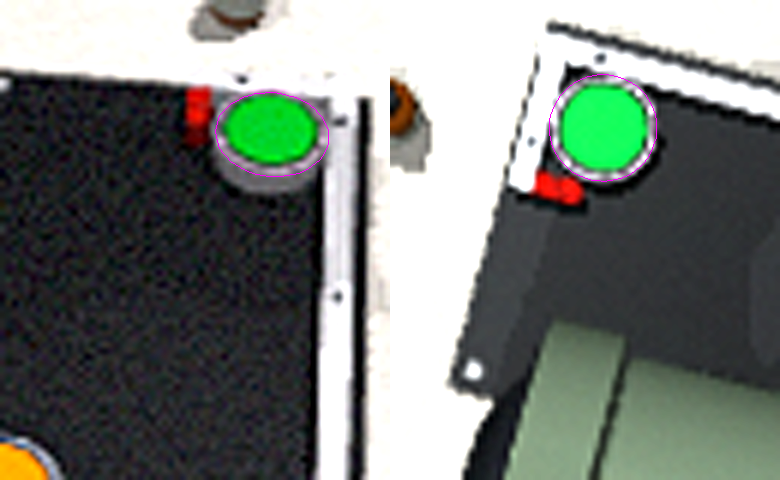

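```bash
python3 -c "
from workcell import ctrl
print(ctrl.job_done(), ctrl.observe()['time'])"
```

```text
the job is handed in; nothing more can be done
the job is handed in; nothing more can be done
```

I pushed the green filter across the plate with the shut fingertips until it met the rail. I then went round behind it and slid it straight along the rail into the corner pocket. The job is handed in at about 16.5 s of the 46 s allowed. No verdict was reported.

- **At the rail:** the filter stopped against the rail at about plate (35, -22), with 5 to 6 N of horizontal force on the tool.
- **At the end stop:** the filter stopped moving when pushed, at about 7 N, so it was seated against the stop. No force reading during the job came near the 45 N limit.
- **Final position:** the top camera puts the green filter at (35.6, 89.9), against a home of (35, 90). The predicted outline at home also fits it in both camera views.
- **Other things:** the side camera shows the amber filter unmoved to within 1 mm. The bottle and objective look untouched. I did not check the mouse, slide box and jar again, but the arm never went near them at low height. The arm finished clear, about 190 mm up.

**Readings that disagreed:**
- The side camera's colour blob for the green filter gave (33.9, 93.0). It covered fewer pixels than before (137 against 170), so I trusted the outline fit and the contact force instead.
- The top camera gave the amber filter as (-63.7, -113.4), about 3 mm off, but the arm was partly hiding it in that view.

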